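# Present a jam jar to the base-code reader

### The arm

A 6-joint arm with a two-finger parallel gripper is mounted at the origin on the work surface. World frame = base frame: x ahead of the robot, y to its left, z up, the work surface at z = 0. Lengths are in m, angles in rad, forces in N, time in s.
With the tool pointing down it reaches from about 0.35 to 0.775 m from the base axis. Payload 5.5 kg.
Tool frame: the origin (TCP) lies at the very end of the fingers, on their centre line; the grasp point (between the pads) lies 19 mm behind it; z points along the fingers, y is the line along which they close (so a half turn about z gives the same grasp; the last joint's range is limited). The gripper opens to 85 mm and grips with 20 to 120 N. Pads are 22 mm wide; open, the fingers measure 114 mm over their backs; the gripper's body (76 mm by 85 mm) begins 54 mm behind the grasp point. The pads swing forward as they close: fully open they stand 13 mm farther back than shut.
Start: joints at [1.204, 0.313, 0.046, 1.304, 0, 1.431], TCP at [0.129, 0.56, 0.231] pointing down, gripper open.
Joint ranges: [-2.76, 2.76], [-0.86, 1.69], [-1.03, 1.26], [-2.2, 2.34], [-1.47, 1.5], [-3.14, 3.14]. Speed limits (rad/s): [2.57, 2.57, 3.14, 3.14, 3.14, 3.14].

### API

Orientations are given as a unit quaternion [w, x, y, z].
In Python, from workcell import env gives the robot as it stands. The module is installed in compiled form; this text tells all that it offers.
- The arm moves only by the tool jog_arm, never from a script. Its arguments are lists of equal length, an entry for each row: "gripper": the opening, from 0 (shut) to 1 (fully open); "offset": the shift along the world's x, y, z in cm, a list of three; "twist": the turn about the world's z in degrees. In form: {"gripper": [gripper, ...], "offset": [[dx, dy, dz], ...], "twist": [twist, ...]}. A call has exactly 8 rows; each row is the pose to reach, as a shift and turn from the pose commanded when the call began; what a row does not reach only later rows make up. A row lasts 1/8 s, in which the tool goes at most 62.5 mm and 10.7 degrees, less where a joint would pass 70% of its speed; a pose out of reach is approached as far as the arm can. A call with a gripper value outside its range is refused whole. The fingers move at their own pace and stop on an object; "squeeze" is the grip in N (left out, the last holds). Time passes only in rows, so rows that repeat a pose let the fingers close, or fill a call up. It gives the time, the measured TCP pose, the force, the opening and the grip force at its end, in the units of the state.
- env.get_state(): the state, without advancing time (a new reading comes with each control period).
- env.read_camera(name): name is "side" or "top"; returns a dict with "image" (480x640x3 uint8, red, green, blue), "z_map" (480x640 float32, m along the optical axis (not along the pixel's ray), 0 where there is no reading), "fovy" (degrees; the focal length in pixels is half the picture's height over the tangent of half this angle, whatever the lens; pixels are square), "cx", "cy" (the principal point, pixels), "distortion" ([k1, k2, p1, p2, k3] as OpenCV has them; the pictures are not rectified), "cam_to_world" (4x4, takes a point from camera to world coordinates). Camera axes: x right, y up, looking along -z (the intrinsics and any distortion apply to the point x, -y, -z); pixel columns grow to the right and rows downward; lengths in m; the calibration is good to about 2 mm. A picture is of the moment at which its call begins.
- env.hand_in(): hands the job in; it is judged then, once.
The state is a dict: "clock": time; "joint_pos": joint angles; "qvel": joint speeds; "tau": joint torques, N m; "tcp_pos": TCP position; "orientation": TCP orientation; "wrist_force": force on the tool from outside, world axes, zero at the start; "ft_torque": the same for the moment, N m; "finger_gap": finger opening in m; "grip_force": force on a finger pad.
Only numpy, scipy, OpenCV 4.12 (cv2) and the standard library are available. Lean on these libraries where they do the work, as an engineer would, in place of code of your own. Each camera call takes 0.05 s, during which the arm holds its last target. There are 200 camera calls.

### The job

Get the jar-base code reader ready and show it the tall jar: first push the reader's carriage fully home with the latch still open, then swing the latch round as far as it goes to lock it, then pick up the one tall jar, carry it clear over the guard and the squat jars, and hold it upright and centred over the round glass window, its underside about a centimetre above the glass. The jar must never touch the reader, and the squat jars stay where they are; finish while still holding the jar there, still, without putting it down or letting go.

Things in the scene. Friction and masses are not known exactly. Their poses are not given: they have to be found in the camera images.
- jar_center (a point): the one TALL jam jar: round, dark, with paper label and flat brass lid, 56 mm in diameter (lid 55), 100 mm tall, about 0.3 kg, loose, standing upright among squat jars of the same diameter and materials. The point is on its axis half-way up, 50 mm above its underside; z points up. Hold it by its sides, in its upper half.
- reader: the jar-base code reader: grey base plate 290 x 235 x 20 mm, fixed, carrying a carriage on two rails, a latch and a guard. Origin: on the work surface, straight below where the window's centre lies once the carriage is home. x = the direction in which the carriage is pushed home (away from the robot), y to the left of that, z up.
- guard (a point): middle of the top of the fixed steel tube guard (12 mm tube) on the reader's left edge, between window and jars: 100 mm above the work surface, 118 mm to the left of the window line; it runs 165 mm along the reader's x.
- window (a point): centre of the upper surface of the round glass window (68 mm in diameter) on the black round reading head (84 mm in diameter) of the carriage; 77 mm above the work surface; moves with the carriage, axes as the reader's.
- tab (a point): centre of the robot-side face of the carriage's upright push plate, 46 mm wide (y), 12 mm thick (x), standing from 45 to 95 mm above the work surface; the point is 75 mm up. It is on the carriage's centre line, 76 mm behind the window's centre (towards the robot). Push it along the reader's +x.
- carriage (a joint): travel of the carriage along the reader's x, m: 0 = drawn fully back towards the robot, 0.07 = home against its stop. It slides with about 4 N of friction and stays where it is left.
- latch_knob (a point): the upright black plastic knob at the free end of the latch arm: 18 mm in diameter, standing from 42 to 90 mm above the work surface; the point is on its axis, 72 mm up. It is 75 mm from the latch's hinge axis.
- latch_hinge (a point): point on the latch's vertical hinge axis, 72 mm above the work surface; on the reader at x = -104, y = -75 mm.
- latch (a joint): angle of the latch, rad: 0 = open, the arm points to the reader's -x (towards the robot), beside the carriage; it turns clockwise seen from above; 1.57 = locked at its stop, the arm points to the reader's +y, across behind the carriage's edge. Moving the knob takes about 2 N; it stays where it is left.
- squat1: a squat jam jar, loose, 56 mm in diameter, 66 mm tall, otherwise like the tall one; origin at the centre of its underside. To be left standing where it is.
- squat2: a squat jam jar, loose, 56 mm in diameter, 66 mm tall, otherwise like the tall one; origin at the centre of its underside. To be left standing where it is.
- squat3: a squat jam jar, loose, 56 mm in diameter, 66 mm tall, otherwise like the tall one; origin at the centre of its underside. To be left standing where it is.
- squat4: a squat jam jar, loose, 56 mm in diameter, 66 mm tall, otherwise like the tall one; origin at the centre of its underside. To be left standing where it is.
There are look-alikes about, which are no part of the job. What is shaped like the squat2 but red or turquoise is not meant.

How it is judged:
By the outcome, as a careful person would: the job done as asked, in the order asked, and still so for the second after the job is handed in, while the arm keeps its last pose, push and grip.
It also fails if it takes over 64 s, if anything falls off the work surface, if the arm or the gripper's body presses on something with over 40 N, if the wrist force passes 120 N, or if a joint passes its speed limit or range.

## Working session

There is one attempt and no reset: what is moved stays moved. The work goes in short steps, Python scripts to look and compute and a tool call to move; the robot and the scene stay as the last step left them, time stands still between calls to the robot, and variables do not carry over. Pictures are saved under pics/ and viewed, at most 10 in all, crops included, and the job is handed in when it is done.

Besides the shell and the picture viewer there is one more tool, called after ">>>" in YAML: its name, and indented under it one key for each argument. jog_arm: Moves the arm, as the interface text tells. Its arguments: {"type":"object","properties":{"gripper":{"type":"array"},"offset":{"type":"array"},"twist":{"type":"array"},"squeeze":{"type":"number"}},"required":["gripper","offset","twist"]}

```bash
mkdir -p pics; cat > h.py <<'E'
import numpy as np, cv2
from workcell import env
def cam(n):
    c=env.read_camera(n); H=c["image"].shape[0]
    f=H/2/np.tan(np.radians(c["fovy"])/2)
    c["K"]=np.array([[f,0,c["cx"]],[0,f,c["cy"]],[0,0,1.]]); c["D"]=np.array(c["distortion"],float); c["T"]=np.array(c["cam_to_world"]); return c
def rays(c,px):
    u=cv2.undistortPoints(np.array(px,float).reshape(-1,1,2),c["K"],c["D"]).reshape(-1,2)
    return np.c_[u[:,0],-u[:,1],-np.ones(len(u))]@c["T"][:3,:3].T
def onz(c,px,z):
    r=rays(c,px); o=c["T"][:3,3]; return o+r*((z-o[2])/r[:,2])[:,None]
def cloud(c):
    H,W=c["z_map"].shape; v,u=np.mgrid[:H,:W]
    r=rays(c,np.c_[u.ravel(),v.ravel()]); P=c["T"][:3,3]+r*c["z_map"].reshape(-1,1)
    P[c["z_map"].ravel()==0]=np.nan; return P.reshape(H,W,3)
def save(c,n): cv2.imwrite("pics/"+n,c["image"][:,:,::-1])
E
python3 - <<'E'
from h import *
for n in("top","side"):
    c=cam(n);save(c,n+"0.png");print(n,c["T"].round(3).tolist(),c["fovy"],c["D"],(c["z_map"]>0).mean())
s=env.get_state();print(s)
E
```

```text
top [[0.02, 0.994, -0.106, 0.433], [-1.0, 0.02, -0.007, 0.085], [-0.005, 0.106, 0.994, 1.327], [0.0, 0.0, 0.0, 1.0]] 47.686043621880565 [-0.06425398  0.          0.          0.          0.        ] 0.9960384114583334
side [[0.86, 0.386, -0.333, 0.263], [-0.51, 0.655, -0.558, -0.395], [0.002, 0.65, 0.76, 0.749], [0.0, 0.0, 0.0, 1.0]] 53.817261403544634 [-0.02717539  0.          0.          0.          0.        ] 0.99607421875
{'clock': 0.1, 'joint_pos': array([1.20440281e+00, 3.13928511e-01, 4.51088238e-02, 1.30361026e+00,
       3.00621991e-05, 1.43120024e+00]), 'qvel': array([ 0.00092054, -0.00160815,  0.00330531,  0.00061614,  0.0005683 ,
        0.00039975]), 'tau': array([ 3.35771358e-03, -4.81727278e+01,  2.99243331e+01,  1.27773741e-02,
       -1.08076244e-04,  5.35677401e-06]), 'tcp_pos': array([0.12912882, 0.55985096, 0.23050286]), 'orientation': array([-2.19004031e-04,  1.13155810e-01,  9.93576920e-01, -7.87046879e-04]), 'wrist_force': array([-0.42454311,  0.88105597,  0.1339247 ]), 'ft_torque': array([-0.02667832,  0.05118122,  0.0113185 ]), 'grip_force': 0.0, 'finger_gap': 0.08567918493945728}
```

View pics/top0.png

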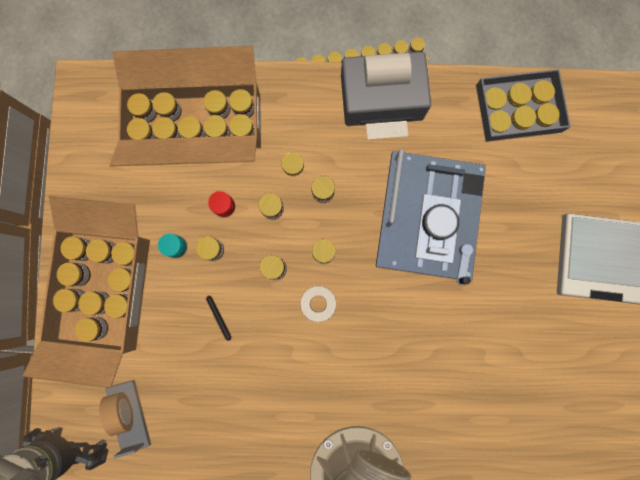

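View pics/side0.png

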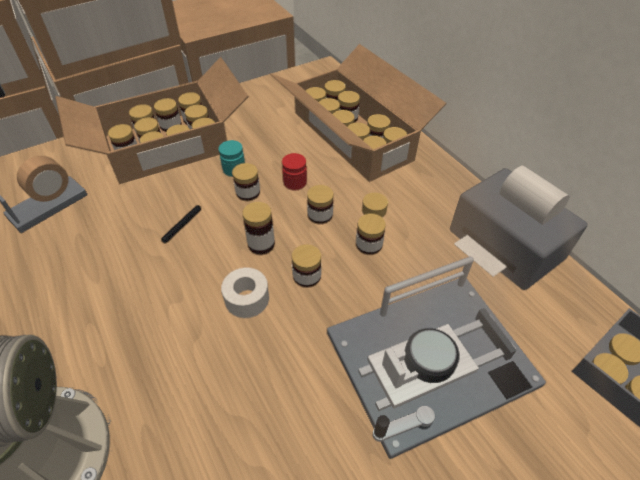

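The top view shows brass lids at (292,163), (323,187), (270,205), (208,248), (272,267) and (323,251). The one at (272,267), side view (259,230), is the tall jar. The reader has its window at (441,222), push plate at (438,250), knob at (464,280), hinge at (467,250) and guard at about (396,188).

```bash
python3 - <<'E'
from h import *
c=cam("top");P=cloud(c);im=c["image"];hsv=cv2.cvtColor(im,cv2.COLOR_RGB2HSV)
m=cv2.inRange(hsv,(18,110,60),(32,255,255))
n,l,st,ce=cv2.connectedComponentsWithStats(m)
for i in range(1,n):
    if st[i,4]>250 and 180<ce[i][0]<350 and ce[i][1]>140:
        z=np.nanpercentile(P[l==i][:,2],60);k,_=cv2.findContours((l==i).astype(np.uint8),0,2)
        (e,r)=cv2.minEnclosingCircle(k[0]);zz=.1 if z>.085 else .066
        print("lid",ce[i].round(1),e,round(r,1),"z",z.round(4),onz(c,[ce[i]],zz).round(4))
# plate
Z=P[...,2];X=P[...,0];Y=P[...,1]
sub=np.zeros(Z.shape,bool);sub[140:295,365:500]=1
m=(sub&(Z>.012)&(hsv[...,1]<120)).astype(np.uint8)
m=cv2.morphologyEx(m,cv2.MORPH_OPEN,np.ones((3,3)))
n,l,st,ce=cv2.connectedComponentsWithStats(m);i=1+st[1:,4].argmax()
pl=(l==i)&(Z<.03)
print("plate z",np.median(Z[pl]),pl.sum())
r=cv2.minAreaRect((P[l==i][:,:2]*1000).astype(np.float32));print("plate rect",r,cv2.boxPoints(r).round(1).tolist())
for nm,lo,hi,box in(("head",.07,.084,(195,245,415,465)),("tab",.085,.1,(238,265,420,455)),("knob",.08,.1,(265,295,450,480)),("guard",.09,.11,(145,230,380,410)),("hinge",.03,.1,(238,265,455,480))):
    b=np.zeros(Z.shape,bool);b[box[0]:box[1],box[2]:box[3]]=1
    q=P[b&(Z>lo)&(Z<hi)]
    if len(q)>3: print(nm,len(q),np.median(q,0).round(4),"mid",((q.max(0)+q.min(0))/2).round(4),"ext",np.ptp(q,0).round(4))
    if nm=="head": print(cv2.minEnclosingCircle((q[:,:2]*1000).astype(np.float32)))
    if nm=="guard": print(cv2.minAreaRect((q[:,:2]*1000).astype(np.float32)))
a=cv2.resize(im[140:300,340:520],None,fx=4,fy=4,interpolation=2);cv2.imwrite("pics/crop.png",a[:600,:720,::-1])
E
```

```text
lid [292.3 163.2] (292.0946044921875, 163.44595336914062) 12.1 z 0.0297 [[0.7282 0.164  0.066 ]]
lid [322.7 187.2] (322.70220947265625, 187.21324157714844) 12.0 z 0.0659 [[0.6718 0.0908 0.066 ]]
lid [269.9 204.5] (269.71697998046875, 204.4339599609375) 12.0 z 0.0659 [[0.6283 0.2143 0.066 ]]
lid [207.4 247.7] (207.64028930664062, 247.77337646484375) 12.4 z 0.0662 [[0.5236 0.3576 0.066 ]]
lid [323.4 250.4] (323.4560546875, 250.3241729736328) 12.2 z 0.0664 [[0.5226 0.0863 0.066 ]]
lid [271.4 266.6] (271.4876403808594, 266.7469177246094) 12.6 z 0.1003 [[0.4813 0.2031 0.1   ]]
plate z 0.020213626478906344 7552
plate rect ((612.0374755859375, -174.43646240234375), (235.43511962890625, 303.3999328613281), 82.4323501586914) [[446.20001220703125, -271.20001220703125], [746.9000244140625, -311.1000061035156], [777.9000244140625, -77.69999694824219], [477.20001220703125, -37.79999923706055]]
head 944 [ 0.5938 -0.1861  0.076 ] mid [ 0.5948 -0.1867  0.0768] ext [0.0826 0.0808 0.0135]
((594.8440551757812, -187.14666748046875), 42.1684455871582)
tab 98 [ 0.5266 -0.1779  0.0943] mid [ 0.5265 -0.1783  0.0923] ext [0.0135 0.046  0.0143]
knob 54 [ 0.4596 -0.2389  0.0895] mid [ 0.4609 -0.2386  0.0887] ext [0.0162 0.017  0.0157]
guard 389 [ 0.6713 -0.0778  0.0984] mid [ 0.673  -0.078   0.0994] ext [0.1743 0.0322 0.0135]
((673.2313232421875, -78.49481201171875), (12.31669807434082, 175.83740234375), 82.45171356201172)
hinge 215 [ 0.5244 -0.2496  0.0434] mid [ 0.529  -0.2468  0.0404] ext [0.0618 0.0411 0.0204]
```

View pics/crop.png

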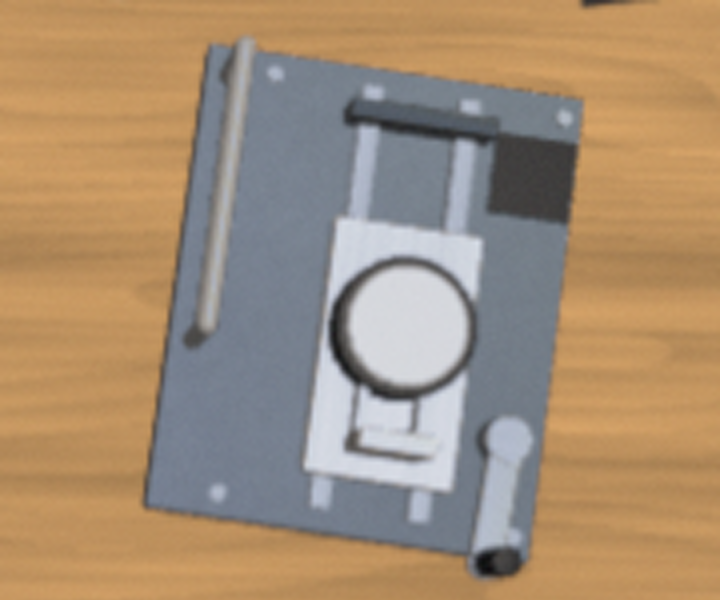

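```bash
python3 - <<'E'
from h import *
c=cam("top");P=cloud(c);im=c["image"]
print("z at hinge",P[247:252,464:470,2].round(3).tolist())
a=np.radians(-7.5);R=np.array([[np.cos(a),-np.sin(a)],[np.sin(a),np.cos(a)]])
W=np.array([.5948,-.187])
z=np.median(P[247:252,464:470,2]);h=onz(c,[[340+507/4,140+437/4]],z)[0];print("hinge",h,"rel win",(h[:2]-W)@R)
k=onz(c,[[340+500/4,140+560/4]],.09)[0];print("knob",k,(k[:2]-W)@R,"hinge-knob",(h-k)[:2]@R,np.linalg.norm((h-k)[:2]))
# far plate edge
for p in((585,100),(211,44),(146,507)):
    q=onz(c,[[340+p[0]/4,140+p[1]/4]],.02)[0];print("corner",q,(q[:2]-W)@R)
print("stopbar",[((onz(c,[[340+p[0]/4,140+p[1]/4]],.045)[0][:2]-W)@R).round(4) for p in((425,130),(425,105),(410,228))])
s=cam("side");Q=cloud(s);b=Q[400:445,365:395];kn=b[(b[...,2]>.05)&(b[...,2]<.1)];print("side knob",len(kn),np.median(kn,0),kn[kn[:,2]>.085].mean(0))
t=Q[195:255,238:280];t=t[(t[...,2]>.095)&(t[...,2]<.106)];print("side tall lid",len(t),(t.max(0)+t.min(0))/2,np.ptp(t,0))
E
```

```text
z at hinge [[0.044, 0.049, 0.044, 0.047, 0.042, 0.043], [0.045, 0.045, 0.042, 0.047, 0.047, 0.046], [0.044, 0.043, 0.043, 0.045, 0.043, 0.049], [0.042, 0.046, 0.044, 0.047, 0.046, 0.046], [0.043, 0.041, 0.042, 0.04, 0.041, 0.049]]
hinge [ 0.53350055 -0.25416602  0.04411216] rel win [-0.0520081  -0.07459259]
knob [ 0.45959804 -0.23756484  0.09      ] [-0.12744525 -0.06777964] hinge-knob [ 0.07543715 -0.00681295] 0.07574417389889528
corner [ 0.7445944 -0.3111683  0.02     ] [ 0.16472011 -0.10355393]
corner [ 0.77460561 -0.07968808  0.02      ] [0.16426033 0.12986319]
corner [ 0.4890331  -0.04206583  0.02      ] [-0.12377976  0.12988888]
stopbar [array([ 0.1245, -0.0027]), array([ 0.1398, -0.0009]), array([ 0.0638, -0.0012])]
side knob 253 [ 0.45835964 -0.2428387   0.08922278] [ 0.46088444 -0.240947    0.09076299]
side tall lid 516 [0.48309764 0.20258013 0.09983607] [0.05387902 0.05602832 0.0093499 ]
```

>>> jog_arm:
  gripper: [0,0,0,0,0,0,0,0]
  offset:
    - [4,-4.5,0]
    - [8,-9,0]
    - [12,-13.5,0]
    - [16,-18,0]
    - [20,-22.5,0]
    - [24,-27,0]
    - [28,-31.5,0]
    - [32,-36,0]
  twist: [0,0,0,0,0,0,2,5.5]

```text
clock: 1.25
tcp_pos: [0.4504, 0.1986, 0.2315]
orientation: [0.0, 0.065, 0.998, 0.0]
wrist_force: [1.1, 1.0, -0.3]
finger_gap: 0.0001
grip_force: 0.0
```

>>> jog_arm:
  gripper: [0,0,0,0,0,0,0,0]
  offset:
    - [1,-6,0]
    - [2,-12,0]
    - [2.5,-18,0]
    - [3.5,-24,0]
    - [4,-30,0]
    - [4.4,-35,0]
    - [4.4,-37.3,0]
    - [4.4,-37.3,0]
  twist: [0,0,0,0,0,0,0,0]

```text
clock: 2.25
tcp_pos: [0.4932, -0.1743, 0.231]
orientation: [-0.0, 0.067, 0.998, 0.0]
wrist_force: [-0.1, 0.8, -0.2]
finger_gap: -0.0001
grip_force: 0.0
```

>>> jog_arm:
  gripper: [0,0,0,0,0,0,0,0]
  offset:
    - [0,0,-5]
    - [0,0,-10]
    - [0,0,-14]
    - [0,0,-16.5]
    - [0,0,-16.5]
    - [0.5,-0.07,-16.5]
    - [1.0,-0.13,-16.5]
    - [1.5,-0.2,-16.5]
  twist: [0,0,0,0,0,0,0,0]

```text
clock: 3.25
tcp_pos: [0.5097, -0.1751, 0.0675]
orientation: [0.001, 0.065, 0.998, -0.0]
wrist_force: [0.4, -0.1, 0.3]
finger_gap: -0.0003
grip_force: 0.0
```

>>> jog_arm:
  gripper: [0,0,0,0,0,0,0,0]
  offset:
    - [0.6,-0.08,0]
    - [1.2,-0.16,0]
    - [1.8,-0.24,0]
    - [2.4,-0.32,0]
    - [3,-0.39,0]
    - [3.6,-0.47,0]
    - [4.2,-0.55,0]
    - [4.5,-0.59,0]
  twist: [0,0,0,0,0,0,0,0]

```text
clock: 4.25
tcp_pos: [0.5538, -0.1807, 0.0662]
orientation: [0.0, 0.065, 0.998, 0.0]
wrist_force: [-5.0, 1.0, 2.5]
finger_gap: 0.0002
grip_force: 2.1
```

>>> jog_arm:
  gripper: [0,0,0,0,0,0,0,0]
  offset:
    - [0.15,-0.02,0]
    - [0.3,-0.04,0]
    - [0.45,-0.06,0]
    - [0.6,-0.08,0]
    - [0.75,-0.1,0]
    - [0.9,-0.12,0]
    - [1.0,-0.13,0]
    - [1.0,-0.13,0]
  twist: [0,0,0,0,0,0,0,0]

```text
clock: 5.25
tcp_pos: [0.5608, -0.1816, 0.0663]
orientation: [-0.002, 0.066, 0.998, 0.0]
wrist_force: [-11.6, 0.6, 7.0]
finger_gap: 0.0002
grip_force: 5.7
```

>>> jog_arm:
  gripper: [0,0,0,0,0,0,0,0]
  offset:
    - [0.2,-0.03,0]
    - [0.4,-0.05,0]
    - [0.6,-0.08,0]
    - [0.8,-0.1,0]
    - [0.8,-0.1,0]
    - [0.8,-0.1,0]
    - [0.8,-0.1,0]
    - [0.8,-0.1,0]
  twist: [0,0,0,0,0,0,0,0]

```text
clock: 6.25
tcp_pos: [0.5607, -0.1815, 0.0663]
orientation: [-0.01, 0.066, 0.998, 0.0]
wrist_force: [-34.9, 0.9, 25.0]
finger_gap: 0.0002
grip_force: 17.5
```

```bash
python3 - <<'E'
from h import *
s=env.get_state();print(s["joint_pos"].round(3),s["tcp_pos"].round(4))
c=cam("top");P=cloud(c);Z=P[...,2]
a=np.radians(-7.5);R=np.array([[np.cos(a),-np.sin(a)],[np.sin(a),np.cos(a)]])
O=np.array([.6464,-.1938]);H=O+R@[-.104,-.075]
for nm,lo,hi,box in(("head",.07,.084,(175,230,415,475)),("knob",.08,.1,(265,295,450,480))):
    b=np.zeros(Z.shape,bool);b[box[0]:box[1],box[2]:box[3]]=1
    q=P[b&(Z>lo)&(Z<hi)];print(nm,len(q),((q.max(0)+q.min(0))/2).round(4),np.ptp(q,0).round(4))
C0=np.array([.571,-.1832])
def C(t,g): return H+R@(.075*np.array([-np.cos(t),np.sin(t)])-g*np.array([np.sin(t),np.cos(t)]))
p=C(.09,.034);print("start",p,"from cmd",(p-C0)*100)
for d in (5,10,20,30,40,50,60,70,80,90):
    q=C(np.radians(d),.017);print(d,q.round(4),((q-p)*100).round(2))
E
```

```text
[-0.446  0.452 -0.168  0.969 -0.007 -0.313] [ 0.5607 -0.1815  0.0663]
head 776 [ 0.6463 -0.1898  0.0768] [0.0813 0.076  0.0135]Traceback (most recent call last):
  File "<stdin>", line 8, in <module>
    return umr_maximum(a, axis, None, out, keepdims, initial, where)
ValueError: zero-size array to reduction operation maximum which has no identity
```

```bash
python3 - <<'E'
import numpy as np
a=np.radians(-7.5);R=np.array([[np.cos(a),-np.sin(a)],[np.sin(a),np.cos(a)]])
O=np.array([.6464,-.1938]);H=O+R@[-.104,-.075]
C0=np.array([.571,-.1832])
def C(t,g): return H+R@(.075*np.array([-np.cos(t),np.sin(t)])-g*np.array([np.sin(t),np.cos(t)]))
p=C(.09,.034);print("start",p,"from cmd",(p-C0)*100)
for d in (5,10,20,30,40,50,60,70,80,90):
    q=C(np.radians(d),.017);print(d,q.round(4),((q-p)*100).round(2))
E
```

```text
start [ 0.45287306 -0.2713244 ] from cmd [-11.81269401  -8.81243991]
5 [ 0.4566 -0.2549] [0.37 1.64]
10 [ 0.4569 -0.2482] [0.4  2.31]
20 [ 0.4591 -0.235 ] [0.63 3.63]
30 [ 0.4636 -0.2224] [1.08 4.89]
40 [ 0.4703 -0.2108] [1.74 6.06]
50 [ 0.4789 -0.2005] [2.6  7.09]
60 [ 0.4891 -0.1918] [3.62 7.95]
70 [ 0.5007 -0.185 ] [4.78 8.63]
80 [ 0.5132 -0.1804] [6.04 9.09]
90 [ 0.5264 -0.178 ] [7.36 9.33]
```

>>> jog_arm:
  gripper: [0,0,0,0,0,0,0,0]
  offset:
    - [-2,0.26,0]
    - [-4,0.52,0]
    - [-4.5,0.6,5]
    - [-5,0.6,8]
    - [-8,-3,8]
    - [-11.8,-8.8,8]
    - [-11.8,-8.8,8]
    - [-11.8,-8.8,8]
  twist: [0,0,10,20,30,40,50,60]

```text
clock: 7.3
tcp_pos: [0.4542, -0.273, 0.147]
orientation: [0.001, -0.444, 0.896, -0.002]
wrist_force: [-0.1, 0.6, 0.5]
finger_gap: 0.0004
grip_force: 0.0
```

>>> jog_arm:
  gripper: [0,0,0,0,0,0,0,0]
  offset:
    - [0,0,0]
    - [0,0,0]
    - [0,0,0]
    - [0,0,-4]
    - [0,0,-8]
    - [0,0,-8]
    - [0,0,-8]
    - [0,0,-8]
  twist: [10,20,25,25,25,25,25,25]

```text
clock: 8.3
tcp_pos: [0.4548, -0.272, 0.0683]
orientation: [0.0, -0.626, 0.78, -0.002]
wrist_force: [-0.4, 1.5, 0.2]
finger_gap: -0.0001
grip_force: 0.0
```

>>> jog_arm:
  gripper: [0,0,0,0,0,0,0,0]
  offset:
    - [0.2,0.8,0]
    - [0.37,1.64,0]
    - [0.4,2.31,0]
    - [0.5,2.95,0]
    - [0.63,3.63,0]
    - [0.85,4.25,0]
    - [1.08,4.89,0]
    - [1.4,5.5,0]
  twist: [0,0,-5,-10,-15,-20,-25,-30]

```text
clock: 9.3
tcp_pos: [0.467, -0.2153, 0.0666]
orientation: [-0.001, -0.402, 0.916, -0.0]
wrist_force: [-1.5, -2.1, 2.0]
finger_gap: 0.0002
grip_force: 1.1
```

>>> jog_arm:
  gripper: [0,0,0,0,0,0,0,0]
  offset:
    - [0.34,0.56,0]
    - [0.77,1.1,0]
    - [1.2,1.59,0]
    - [1.7,2.05,0]
    - [2.22,2.45,0]
    - [2.8,2.8,0]
    - [3.38,3.13,0]
    - [4,3.37,0]
  twist: [-5,-10,-15,-20,-25,-30,-35,-40]

```text
clock: 10.3
tcp_pos: [0.5065, -0.1809, 0.0663]
orientation: [-0.001, -0.064, 0.998, 0.001]
wrist_force: [-2.5, 0.8, 0.9]
finger_gap: -0.0002
grip_force: 1.1
```

>>> jog_arm:
  gripper: [0,0,0,0,0,0,0,0]
  offset:
    - [0.64,0.22,0]
    - [1.3,0.36,0]
    - [1.96,0.46,0]
    - [2.2,0.43,0]
    - [2.5,0.39,0]
    - [2.7,0.36,0]
    - [2.9,0.34,0]
    - [2.9,0.34,0]
  twist: [-5,-10,-15,-15,-15,-15,-15,-15]

```text
clock: 11.3
tcp_pos: [0.5249, -0.1757, 0.0657]
orientation: [-0.011, 0.066, 0.998, 0.001]
wrist_force: [-31.1, 2.8, 23.2]
finger_gap: -0.0001
grip_force: 15.7
```

>>> jog_arm:
  gripper: [0,0,0,0,0,0,0,0]
  offset:
    - [-2,0.26,0]
    - [-4,0.52,0]
    - [-4.5,0.6,5]
    - [-5,0.6,10]
    - [-5.4,0.6,15]
    - [-5.4,6,15]
    - [-5.4,12,15]
    - [-5.4,18,15]
  twist: [0,0,0,0,0,0,0,0]

```text
clock: 12.3
tcp_pos: [0.482, 0.0032, 0.2168]
orientation: [0.001, 0.066, 0.998, 0.0]
wrist_force: [0.9, 1.8, 0.5]
finger_gap: 0.0003
grip_force: 0.0
```

>>> jog_arm:
  gripper: [1,1,1,1,1,1,1,1]
  offset:
    - [0,6,0]
    - [0,12,0]
    - [0,18,0]
    - [0,20.2,0]
    - [0,20.2,0]
    - [0,20.2,0]
    - [0,20.2,-3]
    - [0,20.2,-3]
  twist: [0,0,0,0,0,0,0,0]

```text
clock: 13.3
tcp_pos: [0.4808, 0.2016, 0.1846]
orientation: [-0.002, 0.066, 0.998, -0.001]
wrist_force: [0.2, -0.2, 1.2]
finger_gap: 0.0854
grip_force: 0.0
```

```bash
python3 - <<'E'
from h import *
s=env.get_state();print(s["clock"],s["tcp_pos"].round(4),s["joint_pos"].round(3),s["finger_gap"])
a=np.radians(-7.5);R=np.array([[np.cos(a),-np.sin(a)],[np.sin(a),np.cos(a)]]);O=np.array([.6464,-.1938])
c=cam("top");P=cloud(c);Z=P[...,2]
for nm,lo,hi,x0,x1,y0,y1 in(("head",.07,.084,.58,.72,-.26,-.13),("knob",.08,.1,.50,.57,-.23,-.14)):
    q=P[(Z>lo)&(Z<hi)&(P[...,0]>x0)&(P[...,0]<x1)&(P[...,1]>y0)&(P[...,1]<y1)];m=(q.max(0)+q.min(0))/2
    print(nm,len(q),m.round(4),np.ptp(q,0).round(4),((m[:2]-O)@R).round(4))
    if nm=="head":print(cv2.minEnclosingCircle((q[:,:2]*1000).astype(np.float32)))
a=np.hstack([c["image"][130:310,360:520],cam("side")["image"][130:310,180:340]]);cv2.imwrite("pics/locked.png",cv2.resize(a,None,fx=2.4,fy=2.4,interpolation=2)[:,:,::-1])
E
```

```text
13.3 [0.4808 0.2016 0.1846] [ 0.243  0.232 -0.178  1.165 -0.     0.376] 0.08537981671018152
head 920 [ 0.6341 -0.1936  0.0769] [0.1056 0.0813 0.0136] [-0.0122 -0.0014]
((633.0391235351562, -184.13507080078125), 55.94572067260742)
knob 61 [ 0.5516 -0.1898  0.0883] [0.0354 0.035  0.0157] [-0.0945 -0.0084]
```

View pics/locked.png

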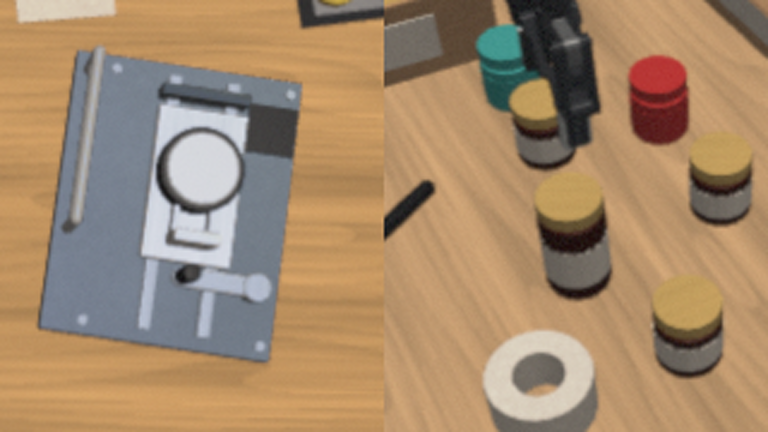

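The carriage sits against its stop bar, with the window at crop (200,168). The latch arm lies across behind it, with the knob at (188,272). The open gripper is above the tall jar. I'll descend and grip.

>>> jog_arm:
  gripper: [1,1,1,1,1,1,1,1]
  offset:
    - [0.1,0.1,-2]
    - [0.1,0.1,-4]
    - [0.1,0.1,-6]
    - [0.1,0.1,-8]
    - [0.1,0.1,-10]
    - [0.1,0.1,-12]
    - [0.1,0.1,-13.2]
    - [0.1,0.1,-13.2]
  twist: [0,0,0,0,0,0,0,0]

```text
clock: 14.4
tcp_pos: [0.4833, 0.2039, 0.0543]
orientation: [-0.0, 0.066, 0.998, -0.0]
wrist_force: [0.1, -1.1, 0.5]
finger_gap: 0.0848
grip_force: 0.0
```

>>> jog_arm:
  gripper: [0,0,0,0,0,0,0,0]
  offset:
    - [0,0,0]
    - [0,0,0]
    - [0,0,0]
    - [0,0,0]
    - [0,0,0]
    - [0,0,0]
    - [0,0,0]
    - [0,0,0]
  twist: [0,0,0,0,0,0,0,0]
  squeeze: 50

```text
clock: 15.4
tcp_pos: [0.4843, 0.2047, 0.0556]
orientation: [0.001, 0.065, 0.998, 0.001]
wrist_force: [-0.7, 1.1, 5.7]
finger_gap: 0.055
grip_force: 52.2
```

>>> jog_arm:
  gripper: [0,0,0,0,0,0,0,0]
  offset:
    - [0,0,0.5]
    - [0,0,1.5]
    - [0,0,3.5]
    - [0,0,6]
    - [0,0,9]
    - [0,0,12]
    - [0,0,15]
    - [0,0,16]
  twist: [0,0,0,0,0,0,0,0]

```text
clock: 16.4
tcp_pos: [0.4842, 0.2044, 0.2164]
orientation: [0.001, 0.065, 0.998, 0.0]
wrist_force: [0.4, -0.1, -3.1]
finger_gap: 0.0548
grip_force: 53.3
```

```bash
python3 - <<'E'
from h import *
s=env.get_state();print(s["tcp_pos"].round(4),s["orientation"].round(4),s["wrist_force"],s["grip_force"])
c=cam("side");save(c,"lift.png")
E
```

```text
[0.4842 0.2044 0.2164] [1.500e-03 6.540e-02 9.979e-01 5.000e-04] [ 0.36818018 -0.07232412 -3.11281774] 53.28489750623703
```

View pics/lift.png

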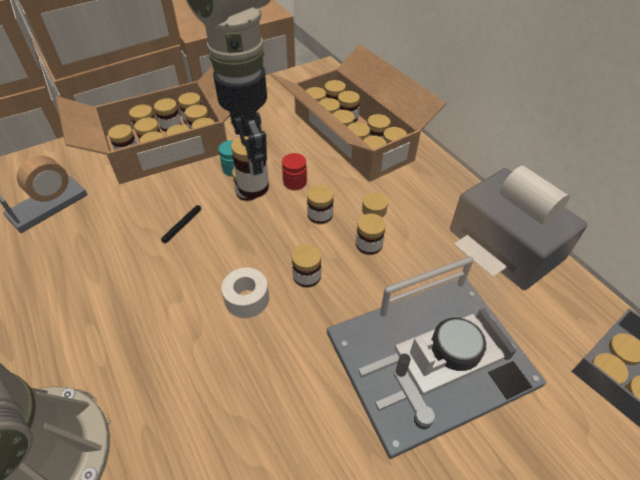

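The jar is held upright at about (252,165). The squat jars have not moved and the reader is locked. Next I measure the window.

```bash
python3 - <<'E'
from h import *
for n in("top","side"):
    c=cam(n);P=cloud(c);Z=P[...,2]
    d=np.hypot(P[...,0]-.6464,P[...,1]+.1938)
    m=((d<.055)&(abs(Z-.077)<.008)&(c["image"].min(2)>110)).astype(np.uint8)
    k,_=cv2.findContours(m,0,1);k=max(k,key=cv2.contourArea)
    q=onz(c,k.reshape(-1,2),.077)[:,:2]
    e=cv2.fitEllipse((q*1000).astype(np.float32));print(n,"glass",e,q.mean(0))
    m2=(d<.048)&(abs(Z-.077)<.006);v=P[m2];print("head cloud",len(v),((v.max(0)+v.min(0))/2).round(4),np.ptp(v,0).round(4),v.mean(0).round(4))
    # jar
    J=(np.hypot(P[...,0]-.484,P[...,1]-.204)<.05)&(Z>.14)&(Z<.2);v=P[J]
    print("jar",len(v),v.min(0).round(4),v.max(0).round(4))
    if n=="side":
        from scipy.optimize import least_squares
        for lo,hi in((.163,.178),(.178,.2),(.163,.2)):
            w=v[(v[:,2]>lo)&(v[:,2]<hi)]
            f=least_squares(lambda p:np.hypot(w[:,0]-p[0],w[:,1]-p[1])-.028,[.484,.204],loss="soft_l1",f_scale=.001);print(lo,len(w),f.x.round(4))
E
```

```text
top glass ((646.0889892578125, -193.59051513671875), (70.46121215820312, 71.33668518066406), 27.996572494506836) [ 0.64670504 -0.19427409]
head cloud 890 [ 0.645 -0.194  0.077] [0.0833 0.0809 0.0119] [ 0.6446 -0.1926  0.0761]Traceback (most recent call last):
  File "<stdin>", line 12, in <module>
    return umr_minimum(a, axis, None, out, keepdims, initial, where)
ValueError: zero-size array to reduction operation minimum which has no identity
```

```bash
cat > j.py <<'E'
from h import *
from scipy.optimize import least_squares
def jar(c,x,y,zb):
    P=cloud(c);Z=P[...,2]
    v=P[(np.hypot(P[...,0]-x,P[...,1]-y)<.04)&(Z>zb-.012)&(Z<zb+.05)]
    print("jar low z pct",np.percentile(v[:,2],[0.5,2,5]).round(4))
    for lo,hi in((.004,.02),(.02,.04)):
        w=v[(v[:,2]>zb+lo)&(v[:,2]<zb+hi)]
        f=least_squares(lambda p:np.hypot(w[:,0]-p[0],w[:,1]-p[1])-.028,[x,y],loss="soft_l1",f_scale=.001);print(lo,len(w),f.x.round(4))
def glass(c):
    P=cloud(c);Z=P[...,2];d=np.hypot(P[...,0]-.6464,P[...,1]+.1938)
    m=((d<.055)&(abs(Z-.077)<.008)&(c["image"].min(2)>105)).astype(np.uint8)
    k,_=cv2.findContours(m,0,1);k=max(k,key=cv2.contourArea)
    q=onz(c,k.reshape(-1,2),.077)[:,:2];print("glass",cv2.fitEllipse((q*1000).astype(np.float32)))
    m=d<.048;v=P[m&(abs(Z-.077)<.006)];print("head",((v.max(0)+v.min(0))/2).round(4),np.ptp(v,0).round(4),"glass z",np.median(P[(d<.025)][:,2]))
E
python3 - <<'E'
from j import *
c=cam("side");glass(c);jar(c,.484,.204,.161)
E
```

```text
glass ((651.1679077148438, -193.2660675048828), (70.31136322021484, 73.81752014160156), 70.04156494140625)
head [ 0.6489 -0.1938  0.0768] [0.085  0.0826 0.0114] glass z 0.0789883258309555
jar low z pct [0.1613 0.1635 0.1653]
0.004 195 [0.4831 0.204 ]
0.02 268 [0.4829 0.2033]
```

>>> jog_arm:
  gripper: [0,0,0,0,0,0,0,0]
  offset:
    - [0.5,-1.2,0]
    - [1.7,-4,0]
    - [3.3,-8,0]
    - [5,-12,0]
    - [6.6,-16,0]
    - [8.3,-20,0]
    - [10,-24,0]
    - [11.6,-28,0]
  twist: [0,0,0,0,0,0,0,0]

```text
clock: 17.55
tcp_pos: [0.599, -0.078, 0.2127]
orientation: [-0.001, 0.066, 0.998, 0.0]
wrist_force: [0.9, 0.4, -2.5]
finger_gap: 0.054
grip_force: 53.5
```

>>> jog_arm:
  gripper: [0,0,0,0,0,0,0,0]
  offset:
    - [1.5,-3.5,0]
    - [2.9,-7,0]
    - [3.9,-9.5,0]
    - [4.6,-11.2,0]
    - [4.9,-11.8,0]
    - [4.9,-11.8,0]
    - [4.9,-11.8,-1]
    - [4.9,-11.8,-2]
  twist: [0,0,0,0,0,0,0,0]

```text
clock: 18.55
tcp_pos: [0.6481, -0.1929, 0.1936]
orientation: [-0.0, 0.065, 0.998, 0.0]
wrist_force: [-0.4, 0.4, -3.6]
finger_gap: 0.0548
grip_force: 53.5
```

>>> jog_arm:
  gripper: [0,0,0,0,0,0,0,0]
  offset:
    - [0,0,-1]
    - [0,0,-1.5]
    - [0,0,-2]
    - [0,0,-2.5]
    - [0,0,-2.5]
    - [0,0,-2.5]
    - [0,0,-2.5]
    - [0,0,-2.5]
  twist: [0,0,0,0,0,0,0,0]

```text
clock: 19.55
tcp_pos: [0.6484, -0.1939, 0.1696]
orientation: [0.0, 0.065, 0.998, -0.0]
wrist_force: [0.3, -0.3, -3.0]
finger_gap: 0.0548
grip_force: 53.5
```

```bash
python3 - <<'E'
from j import *
s=env.get_state();p=s["tcp_pos"];print(p.round(4),s["orientation"].round(4),s["wrist_force"].round(1),s["grip_force"])
c=cam("side");jar(c,p[0],p[1],p[2]-.0556);P=cloud(c)
cv2.imwrite("pics/fin.png",cv2.resize(c["image"][230:440,340:560],None,fx=2.7,fy=2.7,interpolation=2)[:,:,::-1])
E
```

```text
[ 0.6484 -0.1939  0.1696] [ 2.000e-04  6.540e-02  9.979e-01 -0.000e+00] [ 0.3 -0.3 -3. ] 53.50061818957329
jar low z pct [0.1178 0.1192 0.121 ]
0.004 202 [ 0.6483 -0.1944]
0.02 292 [ 0.6479 -0.195 ]
```

View pics/fin.png

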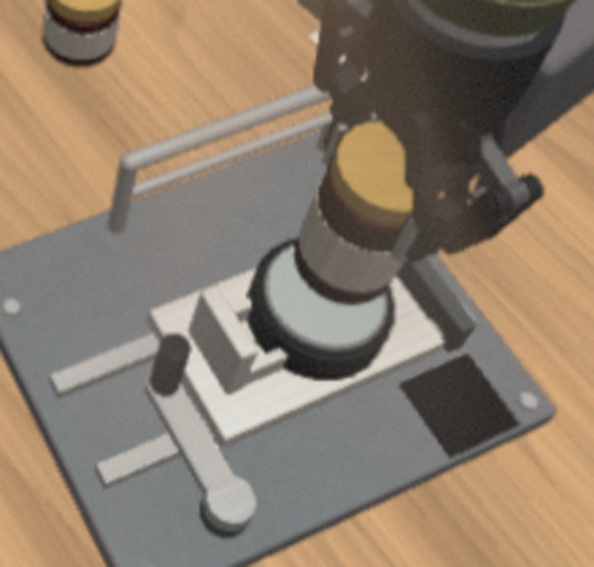

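The jar is upright above the glass, its base at about crop (345,280) and the head at (320,310). I'll descend the remaining 27 mm with a small centring correction.

>>> jog_arm:
  gripper: [0,0,0,0,0,0,0,0]
  offset:
    - [0.1,0.1,-0.6]
    - [0.1,0.1,-1.2]
    - [0.1,0.1,-1.7]
    - [0.1,0.1,-2.1]
    - [0.1,0.1,-2.4]
    - [0.1,0.1,-2.5]
    - [0.1,0.1,-2.5]
    - [0.1,0.1,-2.5]
  twist: [0,0,0,0,0,0,0,0]

```text
clock: 20.6
tcp_pos: [0.6494, -0.1928, 0.1446]
orientation: [0.0, 0.065, 0.998, -0.0]
wrist_force: [-0.1, 0.4, -1.9]
finger_gap: 0.0551
grip_force: 53.5
```

```bash
python3 - <<'E'
from j import *
s=env.get_state();p=s["tcp_pos"];print(p.round(4),s["wrist_force"].round(1),s["grip_force"],s["qvel"].round(3))
c=cam("side");jar(c,p[0],p[1],p[2]-.0556)
# black head ring bottom/visible top rim: project expected circles to compare
def proj(pts):
    T=np.linalg.inv(c["T"]);q=pts@T[:3,:3].T+T[:3,3];q=q*[1,-1,-1]
    return cv2.projectPoints(q.reshape(-1,1,3),np.zeros(3),np.zeros(3),c["K"],c["D"])[0].reshape(-1,2)
t=np.linspace(0,2*np.pi,73);S=4
x0,y0=400,290;im=cv2.resize(c["image"][y0:y0+110,x0:x0+130],None,fx=S,fy=S,interpolation=2)[:,:,::-1].copy()
b=p[2]-.0556
for (cx,cy,z,r,col) in((.649,-.1938,.077,.034,(0,0,255)),(.649,-.1938,.077,.042,(0,255,255)),(p[0]-.001,p[1]-.0008,b,.028,(0,255,0))):
    q=proj(np.c_[cx+r*np.cos(t),cy+r*np.sin(t),0*t+z]);cv2.polylines(im,[((q-[x0,y0]+.5)*S).astype(int)],True,col,1)
cv2.imwrite("pics/ov.png",im)
E
```

```text
[ 0.6494 -0.1928  0.1446] [-0.1  0.4 -1.9] 53.500307500362396 [ 0.    -0.001  0.     0.001 -0.    -0.   ]
jar low z pct [0.077  0.0772 0.0775]
0.004 180 [ 0.6494 -0.1934]
0.02 271 [ 0.6489 -0.1939]
```

View pics/ov.png

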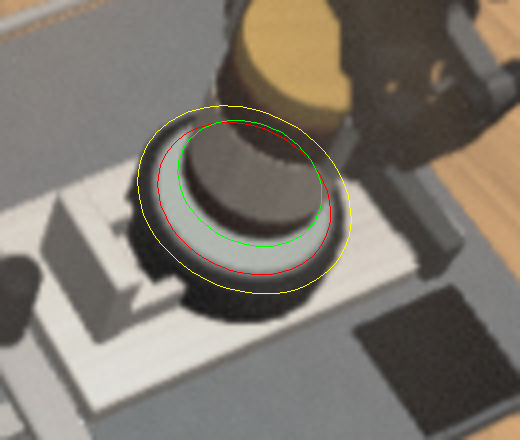

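>>> jog_arm:
  gripper: [0,0,0,0,0,0,0,0]
  offset:
    - [0,0,-0.1]
    - [0,0,-0.2]
    - [0,0,-0.2]
    - [0,0,-0.2]
    - [0,0,-0.2]
    - [0,0,-0.2]
    - [0,0,-0.2]
    - [0,0,-0.2]
  twist: [0,0,0,0,0,0,0,0]

```text
clock: 21.65
tcp_pos: [0.6493, -0.1928, 0.1424]
orientation: [0.0, 0.065, 0.998, 0.0]
wrist_force: [-0.0, 0.1, -2.9]
finger_gap: 0.0547
grip_force: 53.5
```

```bash
python3 -c "
from workcell import env
s=env.get_state();print(s['tcp_pos'],s['wrist_force'],s['grip_force']);print(env.hand_in())"
```

```text
[ 0.64934632 -0.19278826  0.14235585] [-0.03511414  0.13291785 -2.90034336] 53.50001960992813
the job is handed in; nothing more can be done
None
```

I pushed the carriage home, locked the latch, and handed the job in at about 22 s with the tall jar held upright and still, an estimated 1 cm above the glass and centred to within about 2 mm; no verdict came back.

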